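# Cover the prepped peppers

### The job

The pepper strips are cut and sit in four white dishes: put on each dish the wooden lid of its own shape and size, lined up with the dish, flat, and with its plug fully down in the opening. Leave the dishes, the garlic and the spice jar standing where they are.

Things in the scene. Friction and masses are not known exactly. Their poses are not given: they have to be found in the camera images.
- large_round_lid: Loose pale wooden lid, the larger of the two round ones, lying flat on its plug. Upwards: plug 76 mm across, 8 mm thick, goes in the dish; flange 108 mm across, 5 mm thick, rests on the rim; in the middle a round knob 24 mm across, 26 mm high, the grip. 39 mm high in all, 50 to 160 g. Origin: centre of the plug's underside, z up. Its yaw does not matter.
- small_round_lid: Loose pale wooden lid, the smaller of the two round ones, lying flat on its plug. Upwards: plug 48 mm across, 8 mm thick, goes in the dish; flange 80 mm across, 5 mm thick, rests on the rim; in the middle a round knob 24 mm across, 26 mm high, the grip. 39 mm high in all, 50 to 160 g. Origin: centre of the plug's underside, z up. Its yaw does not matter.
- square_lid: Loose pale wooden lid, square, lying flat on its plug. Upwards: plug 60 by 60 mm, 8 mm thick, goes in the dish; flange 92 by 92 mm, 5 mm thick, rests on the rim; in the middle a bar 40 mm long (along x) and 16 mm wide (along y), 26 mm high, the grip. 39 mm high in all, 50 to 160 g. Origin: centre of the plug's underside, z up. x and y run along its sides.
- oblong_lid: Loose pale wooden lid, oblong, lying flat on its plug. Upwards: plug 94 by 42 mm, 8 mm thick, goes in the dish; flange 126 by 74 mm, 5 mm thick, rests on the rim; in the middle a bar 40 mm long (along x) and 16 mm wide (along y), 26 mm high, the grip. 39 mm high in all, 50 to 160 g. Origin: centre of the plug's underside, z up. x runs along its long side.
- large_round_dish: Loose round (the larger) white stoneware dish, open on top, with red pepper strips up to 29 mm: 100 mm across outside, 40 mm high, opening 92 mm across, 0.65 kg. Origin: centre of its underside, z up. Its yaw does not matter. A seated lid's origin is 32 mm above the dish's, with 8 mm of play each way.
- small_round_dish: Loose round (the smaller) white stoneware dish, open on top, with red pepper strips up to 29 mm: 72 mm across outside, 40 mm high, opening 64 mm across, 0.65 kg. Origin: centre of its underside, z up. Its yaw does not matter. A seated lid's origin is 32 mm above the dish's, with 8 mm of play each way.
- square_dish: Loose square white stoneware dish, open on top, with red pepper strips up to 29 mm: 84 by 84 mm outside, 40 mm high, opening 76 by 76 mm, 0.65 kg. Origin: centre of its underside, z up. x and y run along its sides. A seated lid's origin is 32 mm above the dish's, with 8 mm of play each way.
- oblong_dish: Loose oblong white stoneware dish, open on top, with red pepper strips up to 29 mm: 118 by 66 mm outside, 40 mm high, opening 110 by 58 mm, 0.65 kg. Origin: centre of its underside, z up. x runs along its long side. A seated lid's origin is 32 mm above the dish's, with 8 mm of play each way.
- garlic: A loose whole bulb of garlic, 50 mm across and 51 mm high, standing on its root end: a bystander. Its origin is the centre of its underside.
- spice_jar: A loose amber glass spice jar with a steel cap, 44 mm across and 62 mm high, standing: a bystander. Its origin is the centre of its underside.
There are look-alikes about, which are no part of the job. What is shaped like the square_lid but purple is not meant.

How it is judged (in metres and radians):
At the end, for the whole second after the job is handed in: Each lid seated on its own dish: within 10 mm of centre, origin 28 to 36 mm above the dish's, tilt under 0.06 rad, at rest; oblong lid aligned within 0.17 rad, square within 0.22. Dishes upright; dishes, garlic and jar within 30 mm of their starts (horizontal distance between large_round_lid and large_round_dish below 0.01 m and z of large_round_lid in the frame of large_round_dish between 0.028 and 0.036 m and angle between each of large_round_lid, large_round_dish, small_round_lid, small_round_dish, square_lid, square_dish, oblong_lid, oblong_dish's own z axis and vertical below 0.06 rad and linear speed of each of large_round_lid, small_round_lid, square_lid, oblong_lid below 0.02 m/s and distance of each of large_round_dish, small_round_dish, square_dish, oblong_dish, garlic, spice_jar from where it was at the start of the episode below 0.03 m and horizontal distance between small_round_lid and small_round_dish below 0.01 m and z of small_round_lid in the frame of small_round_dish between 0.028 and 0.036 m and horizontal distance between square_lid and square_dish below 0.01 m and z of square_lid in the frame of square_dish between 0.028 and 0.036 m and (angle between the x axis of square_lid and the x axis of square_dish, either way round below 0.22 rad or angle between the x axis of square_lid and the y axis of square_dish, either way round below 0.22 rad) and horizontal distance between oblong_lid and oblong_dish below 0.01 m and z of oblong_lid in the frame of oblong_dish between 0.028 and 0.036 m and angle between the x axis of oblong_lid and the x axis of oblong_dish, either way round below 0.17 rad); the robot touches nothing.
It fails at once if a dish is pushed more than 30 mm from its place (distance of any of large_round_dish, small_round_dish, square_dish, oblong_dish from where it was at the start of the episode above 0.03 m).
It fails at once if the garlic or the spice jar is moved more than 30 mm (distance of any of garlic, spice_jar from where it was at the start of the episode above 0.03 m).
It also fails if it takes over 120 s, if anything falls off the work surface, if the arm or the gripper's body presses on something with over 40 N, if the wrist force passes 120 N, or if a joint passes its speed limit or range.

### The arm

A 7-joint arm with a two-finger parallel gripper is mounted at the origin on the work surface. World frame = base frame: x ahead of the robot, y to its left, z up, the work surface at z = 0. Lengths are in mm, angles in rad, forces in N, time in s.
With the tool pointing down it reaches from about 400 to 875 mm from the base axis. Payload 4.4 kg.
Tool frame: the origin (TCP) lies at the very end of the fingers, on their centre line; the grasp point (between the pads) lies 19 mm behind it (ctrl.grasp_offset is the distance from the TCP to the grasp point, in mm); z points along the fingers, y is the line along which they close (so a half turn about z gives the same grasp; the last joint's range is limited). The gripper opens to 85 mm and grips with 20 to 120 N. Pads are 22 mm wide; open, the fingers measure 114 mm over their backs; the gripper's body (76 mm by 85 mm) begins 54 mm behind the grasp point. The pads swing forward as they close: fully open they stand 13 mm farther back than shut.
Start: joints at [-1.337, 0.628, 0.038, 1.517, -0.027, 0.996, -0.02], TCP at [191.94, 621.029, 231.313] pointing down, gripper open.
Joint ranges: [-3.06, 3.06], [-0.37, 2.12], [-1.25, 1.32], [0.18, 2.47], [-1.1, 4.24], [0.23, 1.98], [-2.94, 2.94]. Speed limits (rad/s): [2.57, 2.57, 3.14, 3.14, 3.14, 3.14, 3.14].

### API

Orientations are given as [roll, pitch, yaw] about the fixed x, y, z axes, in that order (R = Rz(yaw) Ry(pitch) Rx(roll)).
In Python, from cell import status, cams, ctrl gives the robot as it stands.
- The arm moves only by the tool move_arm, never from a script. Its argument "plan" is a list of rows, each a list of 3 entries, a list of its own where there are three numbers: the shift along the world's x, y, z in mm, then the turn, a rotation vector about the world's x, y, z in degrees, then the opening, from 0 (shut) to 1 (fully open). In form: [[[x, y, z], [wx, wy, wz], gripper], ...]. A call has 1 to 10 rows; each row shifts and turns the commanded pose from where the row before left it; what a row does not reach is not made up. A row lasts 1/8 s, in which the tool goes at most 62.5 mm and 10.7 degrees, less where a joint would pass 70% of its speed; a pose out of reach is approached as far as the arm can. A call with a gripper value outside its range is refused whole. The fingers move at their own pace and stop on an object; the grip force is fixed at half the most. Time passes only in rows, so rows that do not move let the fingers close. It gives the time, the measured TCP pose, the force, the opening and the grip force at its end, in the units of the state.
- status.read_state(): the state, without advancing time (a new reading comes with each control period).
- cams.get_image(name): name is "scene" or "top" or "wrist"; returns the picture (400x640x3 uint8, blue, green, red); there is no depth.
- cams.camera_params(name): a dict with "K" (3x3 intrinsics, pixels), "k1" (the pictures are not rectified: a ray, as slopes to the right and down, at radius r is drawn at 1 + k1 r^2 times it, then the intrinsics apply), "pose" (4x4, takes a point from camera to world coordinates); the wrist camera has in their place "tool_from_camera" (4x4, takes a point from camera to tool coordinates, whose origin is the TCP and whose axes are the flange's). Camera axes: x right, y down, z forward; pixel columns grow to the right and rows downward; lengths in mm; the calibration is good to about 2 mm. A picture is of the moment at which its call begins: read the wrist's pose just before it. camera_params takes no time and is no camera call.
- ctrl.finish_job(): hands the job in; it is judged then, once.
The state is a dict: "clock": time; "qpos": joint angles; "qd": joint speeds; "tau": joint torques, N m; "eef_pos": TCP position; "tool_rot": TCP orientation; "force": force on the tool from outside, world axes, zero at the start; "torque": the same for the moment, N m; "width": finger opening in mm; "gripper_force": force on a finger pad.
Only numpy, scipy, OpenCV 4.12 (cv2) and the standard library are available. Lean on these libraries where they do the work, as an engineer would, in place of code of your own. Each camera call takes 0.05 s, during which the arm holds its last target. There are 200 camera calls.

## Working session

There is one attempt and no reset: what is moved stays moved. The work goes in short steps, Python scripts to look and compute and a tool call to move; the robot and the scene stay as the last step left them, time stands still between calls to the robot, and variables do not carry over. Pictures are saved under pics/ and viewed, at most 14 in all, crops included, and the job is handed in when it is done.

Besides the shell and the picture viewer there is one more tool, called after "Request:" as a command line: name --argument value ..., lists and objects as JSON in quotes. move_arm: Moves the arm, as the interface text tells. Its arguments: {"type":"object","properties":{"plan":{"type":"array","items":{"type":"array"}}},"required":["plan"]}

```bash
mkdir -p pics; ls; python3 - <<'E'
from cell import status,cams,ctrl
import cv2,json
s=status.read_state();print(s)
for n in("scene","top"):
    im=cams.get_image(n);cv2.imwrite(f"pics/{n}0.png",im)
    p=cams.camera_params(n);print(n,p)
print(cams.camera_params("wrist"))
E
```

```text
pics
{'clock': 0.0, 'qpos': array([-1.33680531,  0.62933044,  0.03843007,  1.51837302, -0.02700925,
        0.99627483, -0.01999711]), 'qd': array([ 4.34465496e-04,  8.28332628e-04, -5.56673796e-04, -2.06084778e-03,
       -1.09036030e-03, -1.46722905e-05, -7.96062234e-05]), 'tau': array([-5.62578327e-05, -5.63399971e+01,  1.22598186e+00, -1.93438107e+01,
        1.09814038e-02,  1.04422291e-02,  9.74405964e-06]), 'eef_pos': array([191.73868091, 620.42936052, 230.39741156]), 'tool_rot': array([-3.13972453e+00,  9.08197022e-06,  2.84180901e+00]), 'force': array([-0.59037397, -0.4192196 , -0.07767537]), 'torque': array([-0.01459232,  0.0160548 ,  0.03739166]), 'gripper_force': 0.0, 'width': 85.22067207101024}
scene {'K': array([[434.64092236,   0.        , 318.06874891],
       [  0.        , 434.64092236, 200.57694469],
       [  0.        ,   0.        ,   1.        ]]), 'k1': -0.03993206212734757, 'pose': array([[-1.08005358e-01,  5.42980006e-01, -8.32771010e-01,
         1.49593284e+03],
       [ 9.93877370e-01,  7.86012446e-02, -7.76506105e-02,
         6.29245446e+01],
       [ 2
[... 556 characters left out ...]
, -1.59744664e-01, -9.86846878e-01,
         1.48331666e+03],
       [ 0.00000000e+00,  0.00000000e+00,  0.00000000e+00,
         1.00000000e+00]])}
{'K': array([[351.44825933,   0.        , 318.52647866],
       [  0.        , 351.44825933, 195.12086489],
       [  0.        ,   0.        ,   1.        ]]), 'k1': -0.013043598301276679, 'tool_from_camera': array([[ 9.50850666e-04, -9.62811202e-01, -2.70173437e-01,
         6.81977695e+01],
       [ 9.99999538e-01,  8.77985203e-04,  3.90550009e-04,
        -6.22082294e-01],
       [-1.38817644e-04, -2.70173684e-01,  9.62811592e-01,
        -1.42734120e+02],
       [ 0.00000000e+00,  0.00000000e+00,  0.00000000e+00,
         1.00000000e+00]])}
```

View pics/top0.png

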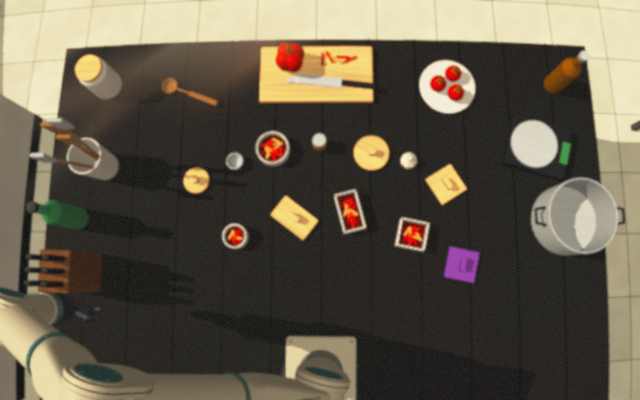

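View pics/scene0.png

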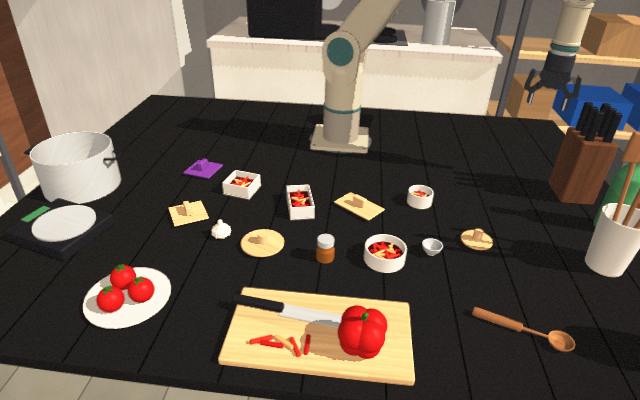

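Top view: the dishes are large round (272,149), small round (235,236), oblong (349,211) and square (412,235). The wooden lids are large round (371,153), small round (196,180), square (446,184) and oblong (295,217). The look-alikes are the purple square (462,265) and an empty cup (234,161). The jar is at (319,142) and the garlic at (408,160).

```bash
cat > h.py <<'E'
from cell import status,cams,ctrl
import cv2,numpy as np
from scipy.spatial.transform import Rotation as R
def ray(n,uv,z,st=None):
    """pixels -> world xy on plane z"""
    p=cams.camera_params(n)
    uv=np.asarray(uv,float).reshape(-1,1,2)
    n_=cv2.undistortPoints(uv,p["K"],np.array([p["k1"],0,0,0,0.]))[:,0]
    if n=="wrist":
        T=np.eye(4);T[:3,:3]=R.from_euler("xyz",st["tool_rot"]).as_matrix();T[:3,3]=st["eef_pos"]
        T=T@p["tool_from_camera"]
    else:T=p["pose"]
    d=np.c_[n_,np.ones(len(n_))]@T[:3,:3].T
    return (T[:3,3]+d*((z-T[2,3])/d[:,2])[:,None])[:,:2]
def wood(im):
    h=cv2.cvtColor(im,cv2.COLOR_BGR2HSV);return cv2.inRange(h,(10,40,110),(28,190,255))
def white(im):
    h=cv2.cvtColor(im,cv2.COLOR_BGR2HSV);return cv2.inRange(h,(0,0,110),(180,75,255))
def blobs(m,n,z,st=None,amin=150,amax=1e9):
    out=[]
    for c in cv2.findContours(m,cv2.RETR_EXTERNAL,cv2.CHAIN_APPROX_NONE)[0]:
        a=cv2.contourArea(c)
        if not amin<a<amax: continue
        w=ray(n,c,z,st).astype(np.float32)
        r=cv2.minAreaRect(w)
        out.append((cv2.boundingRect(c),np.round(r[0],1),np.round(r[1],1),round(r[2],1),round(cv2.contourArea(cv2.convexHull(w))/(r[1][0]*r[1][1]),2)))
    return out
E
python3 - <<'E'
from h import *
im=cv2.imread("pics/top0.png")
for f,z in((wood,13),(white,40)):
    for b in blobs(f(im),"top",z,amin=200,amax=3000):
        print(f.__name__,*b)
E
```

```text
wood (222, 223, 26, 26) [401.1 264.6] [76.1 77.3] 0.6 0.81
wood (394, 217, 36, 35) [ 408.  -271.8] [95.2 92.9] 77.8 0.97
wood (30, 213, 39, 44) [397.2 874.3] [146.1 132.7] 88.2 0.6
wood (270, 195, 49, 45) [457.7  84.8] [133.3  81.1] 52.6 0.98
wood (334, 189, 33, 45) [477.6 -83.4] [127.4  74.8] 14.7 0.97
wood (183, 167, 27, 27) [572.7 392.2] [82.4 83.3] 0.0 0.8
wood (425, 164, 42, 41) [ 561.6 -379.6] [99.1 99.8] 31.9 0.98
wood (34, 160, 18, 44) [570.3 917.9] [ 56.2 144.2] 89.9 0.93
wood (400, 152, 17, 17) [ 635.7 -265.1] [49.6 51.2] 88.6 0.83
wood (66, 137, 51, 42) [636.7 754.1] [189.8 125. ] 49.9 0.75
wood (353, 135, 37, 36) [ 659.5 -151.1] [111.4 111.6] 0.1 0.81
wood (255, 131, 35, 34) [675.7 156.1] [106.9 106.1] 89.9 0.82
wood (162, 78, 55, 28) [854.3 434.1] [198.3  52. ] 61.8 0.68
wood (419, 59, 57, 55) [ 880.9 -399.2] [182.1 185.8] 87.6 0.79
wood (74, 54, 47, 45) [929.5 760.8] [205.5 109.9] 47.0 0.83
white (137, 384, 109, 16) [-62.9 382.9] [ 44.7 326.6] 2.8 0.86
white (286, 336, 70, 64) [18.   1.2] [179.9 199.4] 0.1 0.84
white (222, 223, 26, 26) [398.9 259.2] [74.7 75.9] 0.6 0.81
white (394, 217, 36, 35) [ 405.7 -267.4] [93.5 91.2] 77.8 0.97
white (30, 213, 17, 42) [396.7 900.2] [130.7  55.5] 0.4 0.87
white (334, 189, 33, 45) [474.  -82.4] [125.   73.4] 14.7 0.97
white (34, 160, 18, 45) [563.5 900.5] [ 55.2 144.8] 89.9 0.94
white (400, 152, 17, 17) [ 629.2 -260.8] [48.7 50.3] 88.6 0.83
white (226, 152, 17, 18) [627.7 268.3] [53.5 49.5] 2.0 0.8
white (66, 137, 51, 42) [629.5 738.9] [184.2 122.7] 49.9 0.76
white (255, 131, 35, 34) [668.4 152.6] [104.9 104.1] 89.9 0.82
white (510, 120, 48, 48) [ 685.7 -659.1] [151.5 155.9] 0.5 0.79
white (287, 74, 56, 14) [887.2  24. ] [174.3  31.7] 83.5 0.92
white (419, 59, 57, 55) [ 869.9 -392.5] [178.8 182.4] 87.6 0.79
white (78, 58, 43, 41) [897.1 724.4] [141.8 107.9] 47.0 0.86
```

```bash
python3 - <<'E'
import cv2
im=cv2.imread("pics/top0.png")[120:300,165:500];cv2.imwrite("pics/crop1.png",cv2.resize(im,None,fx=2.3,fy=2.3,interpolation=cv2.INTER_CUBIC))
E
```

```text
(no output)
```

View pics/crop1.png

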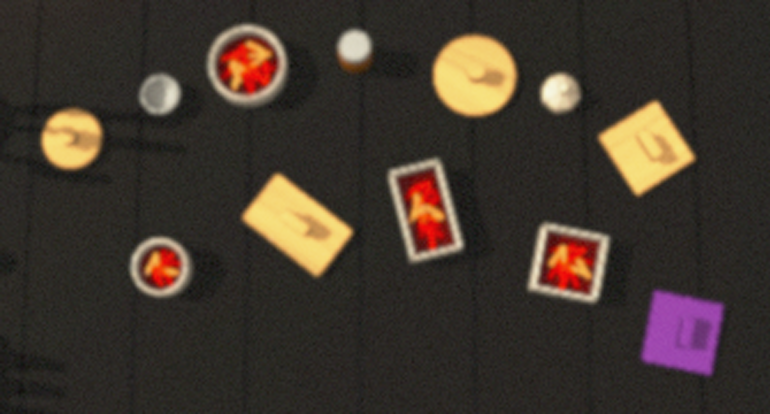

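The crop shows all four pale lids with knobs or bars, and the purple square (crop 682,332) is not meant. Each lid's size also matches its rectangle in the mask. I start with the small round lid and go above it.

Request:
move_arm --plan '[[[42,-25,0],[0,0,0],0.8],[[42,-25,0],[0,0,0],0.8],[[42,-25,0],[0,0,0],0.8],[[42,-25,-5],[0,0,0],0.8],[[42,-25,-15],[0,0,0],0.8],[[42,-25,-15],[0,0,0],0.8],[[42,-25,-20],[0,0,0],0.8],[[42,-25,-20],[0,0,0],0.8],[[45,-28,-20],[0,0,0],0.8],[[0,0,0],[0,0,0],0.8]]'

```text
clock: 1.35
eef_pos: [576.9, 386.0, 133.5]
tool_rot: [-3.136, 0.002, 2.833]
force: [0.2, -1.3, 0.5]
width: 68.1
gripper_force: 0.0
```

```bash
cat > look.py <<'E'
from h import *
import sys
name=sys.argv[1]; zs=float(sys.argv[2]); f={"w":wood,"d":white}[sys.argv[3]]
st=status.read_state();im=cams.get_image("wrist");cv2.imwrite(f"pics/{name}.png",im)
print(np.round(st["eef_pos"],1),np.round(np.degrees(st["tool_rot"]),1),"w",round(st["width"],1),"F",np.round(st["force"],1),"q7",round(st["qpos"][6],2),round(st["clock"],1))
for b in blobs(f(im),"wrist",zs,st,amin=1500,amax=60000): print(*b)
E
python3 look.py w1 13 w
```

```text
[576.9 386.  133.5] [-1.797e+02  1.000e-01  1.623e+02] w 68.1 F [ 0.2 -1.3  0.5] q7 0.64 1.4
(265, 113, 137, 138) [577.6 396.5] [104.4 108.8] 75.3 0.79
```

View pics/w1.png

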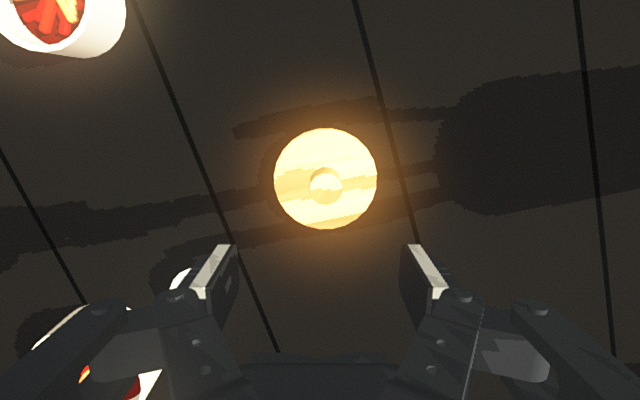

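The small round lid is at about (326,178) in the wrist view, with its knob at (326,185). The glow around it widens the mask, so I tighten the threshold.

```bash
sed -i 's/(10,40,110),(28,190,255)/(10,20,190),(32,200,255)/; s/(0,0,110),(180,75,255)/(0,0,150),(180,75,255)/' h.py; python3 - <<'E'
from h import *
st=status.read_state();im=cv2.imread("pics/w1.png")
for b in blobs(wood(im),"wrist",13,st,amin=1500): print(*b)
print(ray("wrist",[[326,178],[326,185]],13,st),ray("wrist",[[326,185]],39,st))
E
```

```text
(273, 128, 104, 102) [569.8 395. ] [79.2 80. ] 75.1 0.79
[[568.43482487 396.52865814]
 [573.74480794 394.89732293]] [[567.41606839 396.37074286]]
```

Request:
move_arm --plan '[[[-7,9,-30],[0,0,0],0.8],[[0,0,-35],[0,0,0],0.8],[[0,0,-30],[0,0,0],0.8],[[0,0,-20],[0,0,0],0.8],[[0,0,0],[0,0,0],0.8],[[0,0,0],[0,0,0],0.0],[[0,0,0],[0,0,0],0.0],[[0,0,0],[0,0,0],0.0],[[0,0,0],[0,0,0],0.0],[[0,0,0],[0,0,0],0.0]]'

```text
clock: 2.65
eef_pos: [566.7, 402.4, 22.9]
tool_rot: [3.14, 0.001, 2.842]
force: [-1.4, -1.6, 6.8]
width: 21.3
gripper_force: 58.5
```

Request:
move_arm --plan '[[[0,0,20],[0,0,0],0.0],[[0,0,40],[0,0,0],0.0],[[0,0,50],[0,0,0],0.0],[[0,0,0],[0,0,0],0.0],[[0,0,0],[0,0,0],0.0],[[0,0,0],[0,0,0],0.0]]'

```text
clock: 3.4
eef_pos: [565.0, 401.4, 130.0]
tool_rot: [-3.139, -0.002, 2.842]
force: [-0.7, -0.4, -1.3]
width: 21.5
gripper_force: 58.8
```

```bash
python3 look.py w2 120 w
```

```text
[565.  401.4 130. ] [-1.799e+02 -1.000e-01  1.628e+02] w 21.5 F [-0.7 -0.4 -1.3] q7 0.63 3.4
(236, 183, 165, 152) [571.1 398.9] [75.5 76.3] 27.9 0.81
(44, 0, 68, 74) [451.6 335.4] [19.8 37.8] 41.3 0.73
```

View pics/w2.png

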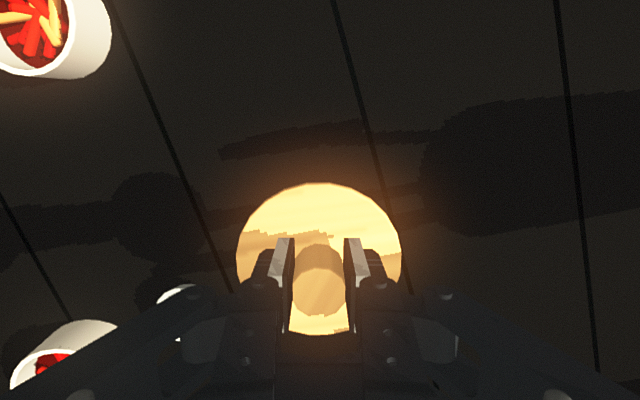

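The lid is held. Its flange spans columns 236 to 401 with the top edge at row 182. I fit a circle to the visible arc to get its offset in the tool frame.

```bash
cat > arc.py <<'E'
from h import *
from scipy.optimize import least_squares
def arc(png,st,D,vmax,zr,n="wrist",f=wood):
    im=cv2.imread(png);m=f(im)
    c=max(cv2.findContours(m,cv2.RETR_EXTERNAL,cv2.CHAIN_APPROX_NONE)[0],key=cv2.contourArea)[:,0]
    c=c[c[:,1]<vmax]
    for z in zr:
        w=ray(n,c,z,st)
        s=least_squares(lambda p:np.hypot(*(w-p[:2]).T)-p[2],[*w.mean(0),D/2],loss="soft_l1")
        print(z,np.round(s.x[:2],1),"dia",round(2*s.x[2],1),"rms",round(np.sqrt(np.mean(s.fun**2)),2),"minus tcp",np.round(s.x[:2]-st["eef_pos"][:2],1))
E
python3 -c "
from arc import *
arc('pics/w2.png',status.read_state(),80,255,(108,112,116,120,124))"
```

```text
108 [559.1 402.4] dia 51.0 rms 8.48 minus tcp [-6.  1.]
112 [557.6 402.8] dia 49.8 rms 8.28 minus tcp [-7.5  1.4]
116 [556.2 403.3] dia 48.5 rms 8.07 minus tcp [-8.9  1.9]
120 [554.7 403.8] dia 47.3 rms 7.86 minus tcp [-10.3   2.3]
124 [553.3 404.2] dia 46.1 rms 7.66 minus tcp [-11.8   2.8]
```

```bash
sed -i 's/    c=c\[c\[:,1\]<vmax\]/    m=np.zeros_like(m);cv2.fillPoly(m,[cv2.convexHull(c)],255);c=cv2.findContours(m,cv2.RETR_EXTERNAL,cv2.CHAIN_APPROX_NONE)[0][0][:,0];c=c[c[:,1]<vmax]/' arc.py
python3 -c "
from arc import *
arc('pics/w2.png',status.read_state(),80,262,(108,112,116,120,124))"
```

```text
108 [578.2 396.8] dia 84.5 rms 0.22 minus tcp [13.2 -4.6]
112 [576.3 397.4] dia 82.4 rms 0.21 minus tcp [11.3 -4. ]
116 [574.4 398. ] dia 80.4 rms 0.21 minus tcp [ 9.4 -3.4]
120 [572.5 398.6] dia 78.3 rms 0.2 minus tcp [ 7.5 -2.8]
124 [570.6 399.2] dia 76.3 rms 0.2 minus tcp [ 5.6 -2.2]
```

Request:
move_arm --plan '[[[-24,-35,0],[0,0,0],0.0],[[-24,-35,0],[0,0,0],0.0],[[-24,-35,0],[0,0,0],0.0],[[-24,-34,0],[0,0,0],0.0],[[0,0,0],[0,0,0],0.0],[[0,0,0],[0,0,0],0.0],[[0,0,0],[0,0,0],0.0]]'

```text
clock: 4.32
eef_pos: [470.5, 264.2, 131.1]
tool_rot: [3.141, 0.0, 2.843]
force: [0.2, 0.4, -0.1]
width: 21.3
gripper_force: 59.0
```

```bash
python3 look.py w3 40 d;python3 -c "
from arc import *
arc('pics/w3.png',status.read_state(),80,262,(117,))"
```

```text
[470.5 264.2 131.1] [180.    0.  162.9] w 21.3 F [ 0.2  0.4 -0.1] q7 0.72 4.3
(223, 37, 112, 116) [397.9 259.3] [71.  71.1] 73.4 0.79
117 [445.4 157.9] dia 79.6 rms 5.0 minus tcp [ -25.  -106.1]
```

View pics/w3.png

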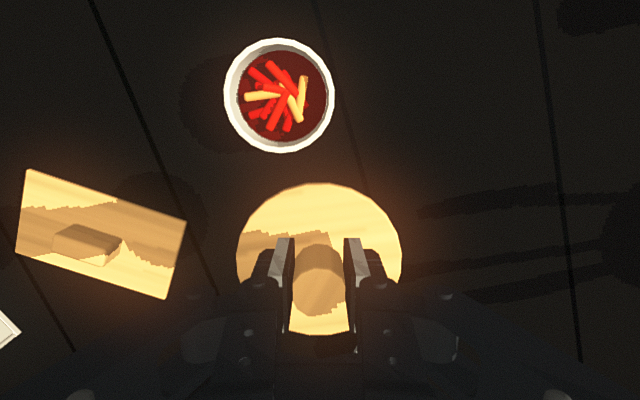

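Request:
move_arm --plan '[[[-41,-1,0],[0,0,0],0.0],[[-41,-1,0],[0,0,0],0.0],[[0,0,-20],[0,0,0],0.0],[[0,0,-20],[0,0,0],0.0],[[0,0,-15],[0,0,0],0.0],[[0,0,-10],[0,0,0],0.0],[[0,0,-5],[0,0,0],0.0],[[0,0,0],[0,0,0],0.0],[[0,0,0],[0,0,0],0.0]]'

```text
clock: 5.5
eef_pos: [388.2, 261.2, 61.7]
tool_rot: [3.141, 0.0, 2.842]
force: [-0.3, -0.0, -1.4]
width: 21.4
gripper_force: 59.0
```

Request:
move_arm --plan '[[[0,0,-3],[0,0,0],0.0],[[0,0,-2],[0,0,0],0.0],[[0,0,0],[0,0,0],0.0],[[0,0,0],[0,0,0],0.0]]'

```text
clock: 6.0
eef_pos: [388.0, 261.0, 56.3]
tool_rot: [3.142, -0.0, 2.842]
force: [0.3, -0.4, -0.1]
width: 21.7
gripper_force: 59.0
```

Request:
move_arm --plan '[[[0,0,-2],[0,0,0],0.0],[[0,0,0],[0,0,0],0.0],[[0,0,0],[0,0,0],0.0]]'

```text
clock: 6.38
eef_pos: [388.1, 261.1, 54.8]
tool_rot: [3.141, 0.0, 2.842]
force: [-1.4, -1.6, 6.0]
width: 21.4
gripper_force: 59.8
```

Request:
move_arm --plan '[[[0,0,0],[0,0,0],0.4],[[0,0,0],[0,0,0],0.6],[[0,0,0],[0,0,0],0.6],[[0,0,20],[0,0,0],0.6],[[0,0,40],[0,0,0],0.6],[[20,-20,30],[0,0,0],0.6],[[40,-40,0],[0,0,0],0.6],[[20,-30,0],[0,0,0],0.6],[[0,0,0],[0,0,0],0.6],[[0,0,0],[0,0,0],0.6]]'

```text
clock: 7.62
eef_pos: [467.2, 171.6, 144.1]
tool_rot: [3.141, -0.001, 2.842]
force: [0.1, 0.6, -0.3]
width: 51.1
gripper_force: 0.0
```

```bash
python3 look.py w4 45 w;python3 -c "
from h import *
im=cv2.imread('pics/w4.png')
print(*blobs(wood(im),'wrist',13,status.read_state(),amin=1500),sep='\n')"
```

```text
[467.2 171.6 144.1] [ 1.800e+02 -1.000e-01  1.628e+02] w 51.1 F [ 0.1  0.6 -0.3] q7 0.86 7.6
(0, 263, 63, 97) [487.8 -79.7] [47.3 84.8] 45.9 0.68
(36, 241, 83, 81) [478.7 -26.2] [61.8 33.4] 14.9 0.97
(128, 136, 171, 131) [450.4  96. ] [110.8  65.7] 52.8 1.0
(354, 0, 123, 120) [399.3 257.1] [78.9 72.6] 73.1 0.82
((0, 263, 63, 97), array([ 499.3, -115. ]), array([53.6, 96. ]), 46.0, 0.68)
((36, 241, 83, 81), array([488.9, -54.3]), array([69.9, 37.8]), 15.0, 0.97)
((128, 136, 171, 131), array([456.7,  83.9]), array([125.5,  74.4]), 52.9, 1.0)
((354, 0, 123, 120), array([398.6, 266.3]), array([89.3, 82.2]), 73.2, 0.82)
```

View pics/w4.png

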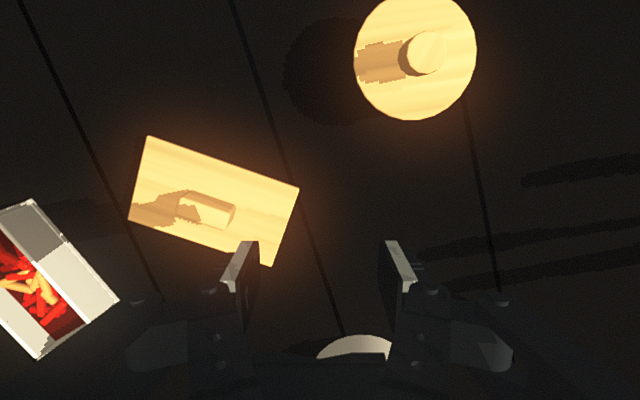

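The small lid is seated at (415,58), and the oblong lid is at (214,202) with its bar along the long side. I go above it and turn the fingers across the bar.

Request:
move_arm --plan '[[[-5,-30,0],[0,0,-10],0.6],[[-5,-30,0],[0,0,-10],0.6],[[0,-27,0],[0,0,-10],0.6],[[0,0,0],[0,0,-10],0.6],[[0,0,0],[0,0,-10],0.6],[[0,0,0],[0,0,-10],0.6],[[0,0,0],[0,0,-10],0.6],[[0,0,0],[0,0,-10],0.6],[[0,0,0],[0,0,-10],0.6],[[0,0,0],[0,0,-10],0.6]]'

```text
clock: 8.93
eef_pos: [457.2, 85.8, 144.2]
tool_rot: [-3.141, -0.0, 1.094]
force: [0.6, 0.2, 0.4]
width: 51.2
gripper_force: 0.0
```

Request:
move_arm --plan '[[[0,0,0],[0,0,-10],0.6],[[0,0,0],[0,0,0],0.6],[[0,0,0],[0,0,0],0.6],[[0,0,0],[0,0,0],0.6]]'

```text
clock: 9.43
eef_pos: [457.8, 84.4, 144.3]
tool_rot: [-3.141, -0.0, 0.924]
force: [0.0, -0.0, 0.1]
width: 51.3
gripper_force: 0.0
```

```bash
python3 look.py w5 13 w
```

```text
[457.8  84.4 144.3] [-180.    -0.    52.9] w 51.3 F [ 0.  -0.   0.1] q7 -0.35 9.4
(606, 214, 34, 99) [ 623.9 -135.4] [96.5 28.6] 67.2 0.74
(271, 106, 96, 152) [457.3  83.2] [125.   73.5] 52.8 1.0
(18, 0, 124, 107) [378.3 267. ] [73.  89.6] 52.5 0.84
```

Request:
move_arm --plan '[[[0,-1,-35],[0,0,0],0.6],[[0,0,-40],[0,0,0],0.6],[[0,0,-30],[0,0,0],0.6],[[0,0,-20],[0,0,0],0.6],[[0,0,0],[0,0,0],0.6],[[0,0,0],[0,0,0],0.0],[[0,0,0],[0,0,0],0.0],[[0,0,0],[0,0,0],0.0],[[0,0,0],[0,0,0],0.0],[[0,0,0],[0,0,0],0.0]]'

```text
clock: 10.72
eef_pos: [458.5, 83.2, 20.4]
tool_rot: [3.14, -0.002, 0.922]
force: [-0.9, -0.0, 6.7]
width: 15.0
gripper_force: 59.3
```

Request:
move_arm --plan '[[[0,0,20],[0,0,0],0.0],[[0,0,40],[0,0,0],0.0],[[0,0,50],[0,0,0],0.0],[[0,-25,0],[0,0,-9.5],0.0],[[0,-25,0],[0,0,-9.5],0.0],[[0,-25,0],[0,0,-9.5],0.0],[[0,0,0],[0,0,-9.6],0.0],[[0,0,0],[0,0,0],0.0],[[0,0,0],[0,0,0],0.0],[[0,0,0],[0,0,0],0.0]]'

```text
clock: 11.98
eef_pos: [457.9, 8.5, 129.4]
tool_rot: [-3.141, -0.0, 0.259]
force: [0.1, 0.0, -1.6]
width: 14.2
gripper_force: 58.8
```

```bash
python3 look.py w6 40 d; python3 -c "
from h import *
im=cv2.imread('pics/w6.png')
print(*blobs(wood(im),'wrist',120,status.read_state(),amin=1500),sep='\n')"
```

```text
[457.9   8.5 129.4] [-180.    -0.    14.9] w 14.2 F [ 0.1  0.  -1.6] q7 -0.62 12.0
(402, 122, 110, 164) [475.2 -82.3] [118.5  69.7] 14.8 0.97
((231, 112, 281, 247), array([463.9, -14.1]), array([124. , 119.7]), 14.9, 0.74)
((553, 0, 87, 51), array([579.4, -75.1]), array([18.5, 38.2]), 15.5, 0.73)
```

View pics/w6.png

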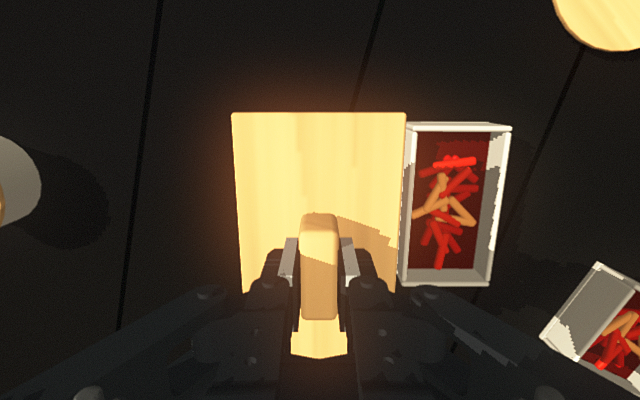

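The oblong lid is centred in the grip (columns 232 to 406, top row 112), flat and aligned with the oblong dish, whose centre is at (475,-82).

Request:
move_arm --plan '[[[6,-30,0],[0,0,0],0.0],[[6,-30,0],[0,0,0],0.0],[[5,-30,0],[0,0,0],0.0],[[0,0,-20],[0,0,0],0.0],[[0,0,-20],[0,0,0],0.0],[[0,0,-15],[0,0,0],0.0],[[0,0,-10],[0,0,0],0.0],[[0,0,-7],[0,0,0],0.0],[[0,0,-3],[0,0,0],0.0],[[0,0,0],[0,0,0],0.0]]'

```text
clock: 13.28
eef_pos: [475.0, -82.0, 54.4]
tool_rot: [3.142, -0.0, 0.257]
force: [-0.2, 0.7, -1.4]
width: 14.7
gripper_force: 59.0
```

Request:
move_arm --plan '[[[0,0,-2],[0,0,0],0.0],[[0,0,0],[0,0,0],0.0],[[0,0,0],[0,0,0],0.0]]'

```text
clock: 13.65
eef_pos: [475.1, -81.9, 52.4]
tool_rot: [3.141, -0.0, 0.257]
force: [0.1, -0.4, -1.0]
width: 14.3
gripper_force: 59.0
```

Request:
move_arm --plan '[[[0,0,-2],[0,0,0],0.0],[[0,0,0],[0,0,0],0.0],[[0,0,0],[0,0,0],0.0]]'

```text
clock: 14.02
eef_pos: [475.1, -81.9, 52.3]
tool_rot: [-3.141, -0.002, 0.256]
force: [-3.6, 1.0, 24.6]
width: 14.6
gripper_force: 62.3
```

Request:
move_arm --plan '[[[0,0,1],[0,0,0],0.4],[[0,0,0],[0,0,0],0.6],[[0,0,0],[0,0,0],0.6],[[0,0,20],[0,0,0],0.6],[[0,0,40],[0,0,0],0.6],[[45,-17,30],[0,0,0],0.6],[[50,-18,0],[0,0,0],0.6],[[50,-18,0],[0,0,0],0.6],[[39,-16,0],[0,0,0],0.6],[[0,0,0],[0,0,0],0.6]]'

```text
clock: 15.28
eef_pos: [660.7, -152.5, 140.3]
tool_rot: [3.139, -0.0, 0.257]
force: [-1.4, 0.4, -1.0]
width: 51.1
gripper_force: 0.0
```

Request:
move_arm --plan '[[[0,0,0],[0,0,0],0.6],[[0,0,0],[0,0,0],0.6]]'

```text
clock: 15.52
eef_pos: [657.8, -150.3, 141.1]
tool_rot: [-3.14, 0.001, 0.257]
force: [0.2, 0.4, -0.2]
width: 51.4
gripper_force: 0.0
```

```bash
python3 look.py w7 13 w; python3 - <<'E'
from h import *
im=cams.get_image("top");cv2.imwrite("pics/top1.png",im)
for b in blobs(wood(im),"top",45,amin=200,amax=3000): print(*b)
E
```

```text
[ 657.8 -150.3  141.1] [-1.799e+02  1.000e-01  1.470e+01] w 51.4 F [ 0.2  0.4 -0.2] q7 -0.6 15.5
(527, 292, 61, 59) [ 601.7 -400.1] [79.  38.1] 68.7 0.53
(416, 218, 65, 60) [ 632.9 -268.9] [54.9 48.2] 51.7 0.81
(255, 115, 135, 132) [ 660.1 -153.1] [106.7 106.7] 14.8 0.79
(328, 337, 28, 18) [ 82.4 -59.3] [48.5 77.6] 0.2 0.86
(280, 330, 40, 70) [30.7 52.8] [205.2 103.5] 8.2 0.68
(221, 222, 27, 28) [396.4 261.5] [79.5 76.6] 42.5 0.8
(574, 200, 22, 48) [ 434.4 -804.9] [ 70.4 146.1] 85.6 0.72
(332, 188, 35, 46) [474.8 -80.8] [127.   75.2] 14.7 0.99
(426, 166, 40, 38) [ 555.2 -371.8] [91.4 91.3] 32.0 0.94
(227, 156, 21, 70) [535.6 258.3] [ 56.3 210.1] 88.3 0.68
(354, 141, 35, 29) [ 641.3 -153.6] [ 82.3 105.6] 27.3 0.8
(265, 132, 57, 31) [668.   87.6] [ 91.4 171.2] 1.3 0.74
(512, 121, 45, 44) [ 691.5 -659.1] [146.1 130.2] 77.7 0.82
(419, 60, 56, 53) [ 867.9 -388.2] [171.2 174.4] 59.7 0.8
(75, 55, 26, 31) [947.6 782. ] [94.  98.6] 53.6 0.8
```

View pics/w7.png

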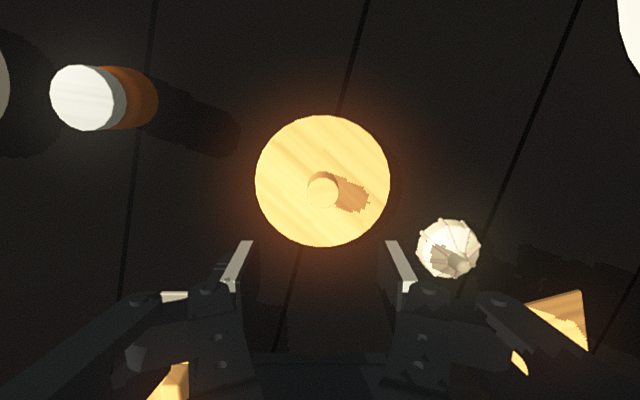

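The oblong lid is seated at (475,-81), aligned at 14.7°. The large round lid is at (322,181), with the garlic at (448,248) clear of the fingers. I descend.

Request:
move_arm --plan '[[[2,-3,-35],[0,0,0],0.6],[[0,0,-40],[0,0,0],0.6],[[0,0,-28],[0,0,0],0.6],[[0,0,-20],[0,0,0],0.6],[[0,0,0],[0,0,0],0.6],[[0,0,0],[0,0,0],0.0],[[0,0,0],[0,0,0],0.0],[[0,0,0],[0,0,0],0.0],[[0,0,0],[0,0,0],0.0],[[0,0,0],[0,0,0],0.0]]'

```text
clock: 16.88
eef_pos: [662.0, -154.4, 20.1]
tool_rot: [3.14, -0.002, 0.257]
force: [-0.5, 0.4, 6.8]
width: 21.9
gripper_force: 59.0
```

Request:
move_arm --plan '[[[0,0,20],[0,0,0],0.0],[[0,0,40],[0,0,0],0.0],[[0,0,60],[0,0,0],0.0],[[0,45,0],[0,0,0],0.0],[[0,50,0],[0,0,0],0.0],[[0,50,0],[0,0,0],0.0],[[0,50,0],[0,0,0],0.0],[[0,0,0],[0,0,0],0.0],[[0,0,0],[0,0,0],0.0],[[0,0,0],[0,0,0],0.0]]'

```text
clock: 18.12
eef_pos: [661.0, 38.9, 139.0]
tool_rot: [3.14, -0.0, 0.254]
force: [-0.5, 0.2, -2.0]
width: 21.6
gripper_force: 59.1
```

```bash
python3 look.py w8 40 d; python3 -c "
from arc import *
arc('pics/w8.png',status.read_state(),108,235,(115,120,125,130))"
```

```text
[661.   38.9 139. ] [179.9  -0.   14.6] w 21.6 F [-0.5  0.2 -2. ] q7 -0.85 18.1
(90, 69, 145, 145) [669.3 151.3] [98.8 99.1] 14.4 0.79
115 [633.7  59.3] dia 175.7 rms 7.63 minus tcp [-27.3  20.3]
120 [636.5  59.2] dia 170.3 rms 7.4 minus tcp [-24.4  20.2]
125 [639.4  59.1] dia 165.0 rms 7.17 minus tcp [-21.6  20.1]
130 [642.2  59. ] dia 159.7 rms 6.94 minus tcp [-18.8  20. ]
```

View pics/w8.png

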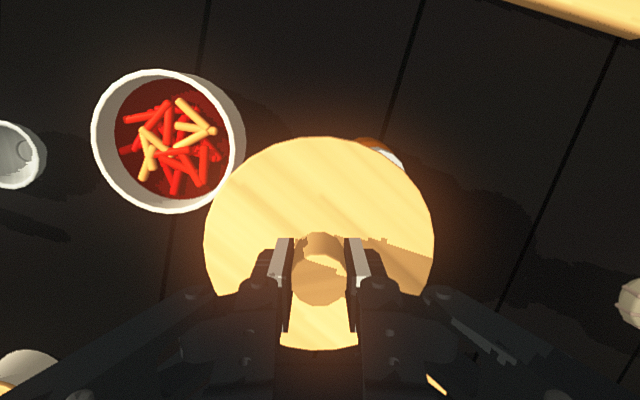

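The large lid is held centred and level (columns 204 to 434, top row 136). The large dish is at (165,141), which is world (669,152).

Request:
move_arm --plan '[[[3,38,0],[0,0,0],0.0],[[3,38,0],[0,0,0],0.0],[[4,37,0],[0,0,0],0.0],[[0,0,-25],[0,0,0],0.0],[[0,0,-25],[0,0,0],0.0],[[0,0,-20],[0,0,0],0.0],[[0,0,-10],[0,0,0],0.0],[[0,0,-5],[0,0,0],0.0],[[0,0,0],[0,0,0],0.0],[[0,0,0],[0,0,0],0.0]]'

```text
clock: 19.42
eef_pos: [671.5, 154.0, 54.1]
tool_rot: [3.141, -0.001, 0.257]
force: [0.7, -0.1, -1.0]
width: 21.7
gripper_force: 59.1
```

Request:
move_arm --plan '[[[0,0,-2],[0,0,0],0.0],[[0,0,0],[0,0,0],0.0],[[0,0,0],[0,0,0],0.0]]'

```text
clock: 19.8
eef_pos: [671.5, 154.1, 52.1]
tool_rot: [3.142, -0.001, 0.257]
force: [-2.0, 0.4, 5.1]
width: 21.6
gripper_force: 59.6
```

Request:
move_arm --plan '[[[0,0,0],[0,0,0],0.4],[[0,0,0],[0,0,0],0.6],[[0,0,0],[0,0,0],0.6],[[0,0,20],[0,0,0],0.6],[[0,0,40],[0,0,0],0.6],[[0,-20,30],[0,0,0],0.6],[[-10,-50,0],[0,0,0],0.6],[[-10,-50,0],[0,0,0],0.6],[[-10,-50,0],[0,0,0],0.6],[[-10,-50,0],[0,0,0],0.6]]'

```text
clock: 21.05
eef_pos: [631.1, -67.8, 143.0]
tool_rot: [3.141, -0.002, 0.257]
force: [1.6, 0.4, 1.1]
width: 51.2
gripper_force: 0.0
```

Request:
move_arm --plan '[[[-10,-50,0],[0,0,0],0.6],[[-10,-50,0],[0,0,0],0.6],[[-10,-50,0],[0,0,0],0.6],[[-10,-50,0],[0,0,0],0.6],[[-10,-50,0],[0,0,9],0.6],[[-15,-50,0],[0,0,8],0.6],[[-15,-14,0],[0,0,0],0.6],[[0,0,0],[0,0,0],0.6],[[0,0,0],[0,0,0],0.6],[[0,0,0],[0,0,0],0.6]]'

```text
clock: 22.3
eef_pos: [552.6, -377.5, 141.2]
tool_rot: [-3.141, -0.001, 0.557]
force: [0.1, 0.3, 0.2]
width: 51.2
gripper_force: 0.0
```

```bash
python3 look.py w9 13 w; python3 - <<'E'
from h import *
im=cams.get_image("top");cv2.imwrite("pics/top2.png",im)
for b in blobs(wood(im),"top",45,amin=200,amax=3000): 
    if -200<b[1][1]<300: print(*b)
E
```

```text
[ 552.6 -377.5  141.2] [-1.80e+02 -1.00e-01  3.19e+01] w 51.2 F [0.1 0.3 0.2] q7 0.01 22.3
(269, 120, 121, 114) [ 561.9 -382. ] [91.4 91.5] 32.0 1.0
(286, 327, 66, 73) [31.5  6.5] [206.6 187. ] 0.5 0.81
(221, 223, 27, 27) [397.  259.7] [77.3 78.4] 0.6 0.8
(332, 164, 35, 66) [525.4 -63.7] [ 58.7 208.9] 66.1 0.71
(254, 130, 35, 34) [670.2 155.1] [104.4 104.3] 1.0 0.82
```

View pics/w9.png

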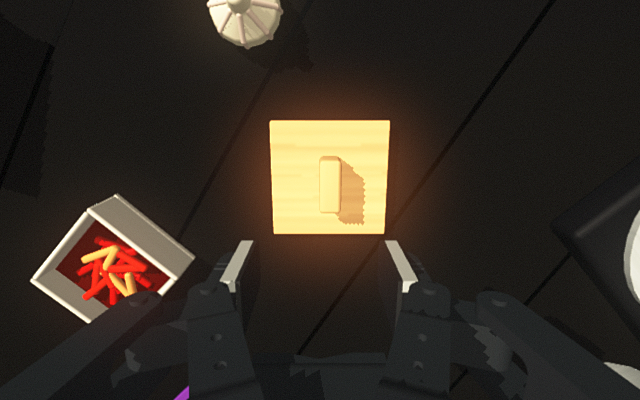

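The pale square lid is at (330,178), with its bar running along the tool's x, so the fingers close across it. The large lid is seated at (670,155), against its dish at (669,152).

Request:
move_arm --plan '[[[9,-4.5,-35],[0,0,0],0.6],[[0,0,-40],[0,0,0],0.6],[[0,0,-28],[0,0,0],0.6],[[0,0,-19],[0,0,0],0.6],[[0,0,0],[0,0,0],0.6],[[0,0,0],[0,0,0],0.0],[[0,0,0],[0,0,0],0.0],[[0,0,0],[0,0,0],0.0],[[0,0,0],[0,0,0],0.0],[[0,0,0],[0,0,0],0.0]]'

```text
clock: 23.65
eef_pos: [560.8, -385.2, 21.0]
tool_rot: [3.139, -0.001, 0.554]
force: [-1.0, 0.0, 6.7]
width: 14.6
gripper_force: 61.7
```

Request:
move_arm --plan '[[[0,0,20],[0,0,0],0.0],[[0,0,40],[0,0,0],0.0],[[0,0,60],[0,0,0],0.0],[[-40,0,0],[0,0,-9],0.0],[[-40,0,0],[0,0,-9],0.0],[[-40,0,0],[0,0,-9],0.0],[[-34,10,0],[0,0,-9],0.0],[[0,0,0],[0,0,-8],0.0],[[0,0,0],[0,0,0],0.0],[[0,0,0],[0,0,0],0.0]]'

```text
clock: 24.9
eef_pos: [406.6, -374.5, 139.8]
tool_rot: [3.141, -0.001, -0.211]
force: [0.5, 0.5, -1.3]
width: 14.5
gripper_force: 60.6
```

```bash
python3 look.py w10 40 d; python3 -c "
from h import *
im=cv2.imread('pics/w10.png')
print(*blobs(wood(im),'wrist',131,status.read_state(),amin=1500),sep='\n')"
```

```text
[ 406.6 -374.5  139.8] [ 1.80e+02 -1.00e-01 -1.21e+01] w 14.5 F [ 0.5  0.5 -1.3] q7 -0.37 24.9
((117, 145, 308, 184), array([ 413.6, -354.5]), array([134.5,  91.5]), 77.9, 0.86)
```

View pics/w10.png

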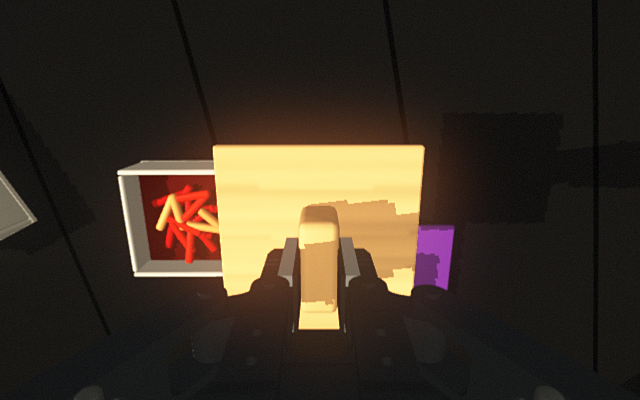

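```bash
python3 -c "
from h import *
w=ray('wrist',[[119,174],[135,277]],40,status.read_state());d=w[0]-w[1]
print(w,np.hypot(*d),np.degrees(np.arctan2(d[1],d[0])))
u=d/np.hypot(*d);print(w.mean(0)+42*np.array([u[1],-u[0]]))"
```

```text
[[ 451.75937003 -240.58310092]
 [ 372.70018967 -223.63354771]] 80.85568225497377 -12.100508242772138
[ 403.42543593 -273.17514216]
```

Request:
move_arm --plan '[[[0,-45,0],[0,0,0],0.0],[[0,0,0],[0,0,0],0.0],[[0,0,0],[0,0,0],0.0],[[0,0,0],[0,0,0],0.0]]'

```text
clock: 25.45
eef_pos: [406.2, -418.4, 139.1]
tool_rot: [-3.14, 0.0, -0.213]
force: [-0.0, 0.1, -1.7]
width: 14.4
gripper_force: 60.6
```

```bash
python3 look.py w11 40 d; python3 - <<'E'
from h import *
st=status.read_state();im=cv2.imread("pics/w11.png")
h=cv2.cvtColor(im,cv2.COLOR_BGR2HSV)
# opening inside the rim: dark red region inside the dish
m=cv2.inRange(h,(0,120,25),(14,255,255))|cv2.inRange(h,(168,120,25),(180,255,255))
m=cv2.morphologyEx(m,cv2.MORPH_CLOSE,np.ones((15,15)))
print(*blobs(m,"wrist",29,st,amin=1500),sep="\n")
cv2.imwrite("pics/c11.png",cv2.resize(im[120:320,0:300],None,fx=2.5,fy=2.5))
E
```

```text
[ 406.2 -418.4  139.1] [-179.9    0.   -12.2] w 14.4 F [-0.   0.1 -1.7] q7 -0.35 25.4
(59, 181, 129, 106) [ 406.3 -272.2] [83.7 83.5] 78.3 0.99
(606, 0, 34, 141) [ 445.  -632.1] [92.5 21.6] 1.3 0.79
((86, 81, 404, 277), array([ 383.5, -387.7]), array([302.4, 226.7]), 69.3, 0.8)
```

View pics/c11.png

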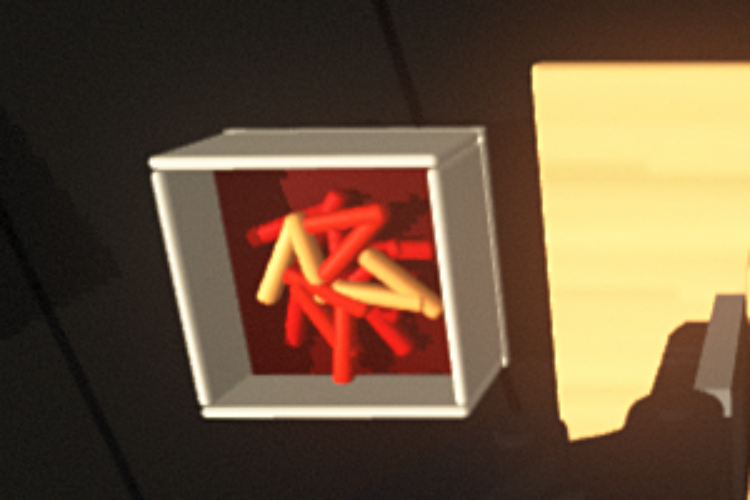

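The square dish shows cleanly: the mask's rectangle is 83.7 × 83.5 mm, centred at (406,-272), and within 1° of the lid's yaw.

Request:
move_arm --plan '[[[0,50,0],[0,0,0],0.0],[[-1,50,0],[0,0,0],0.0],[[-1,46,0],[0,0,0],0.0],[[0,0,-20],[0,0,0],0.0],[[0,0,-25],[0,0,0],0.0],[[0,0,-20],[0,0,0],0.0],[[0,0,-13],[0,0,0],0.0],[[0,0,-6],[0,0,0],0.0],[[0,0,0],[0,0,0],0.0],[[0,0,0],[0,0,0],0.0]]'

```text
clock: 26.75
eef_pos: [404.2, -273.8, 55.8]
tool_rot: [3.141, -0.001, -0.214]
force: [-0.3, 0.4, -2.1]
width: 14.6
gripper_force: 60.7
```

Request:
move_arm --plan '[[[0,0,-2],[0,0,0],0.0],[[0,0,0],[0,0,0],0.0],[[0,0,0],[0,0,0],0.0]]'

```text
clock: 27.12
eef_pos: [404.0, -273.5, 53.4]
tool_rot: [3.142, -0.0, -0.214]
force: [-1.3, 0.0, -1.4]
width: 14.8
gripper_force: 60.7
```

Request:
move_arm --plan '[[[0,1,-1],[0,0,0],0.0],[[0,0,0],[0,0,0],0.0],[[0,0,0],[0,0,0],0.0],[[0,0,0],[0,0,0],0.4],[[0,0,0],[0,0,0],0.6],[[0,0,0],[0,0,0],0.6],[[0,0,20],[0,0,0],0.6],[[0,0,40],[0,0,0],0.6],[[0,0,60],[0,0,0],0.6],[[0,0,60],[0,0,0],0.6]]'

```text
clock: 28.38
eef_pos: [403.5, -272.2, 233.8]
tool_rot: [-3.142, 0.001, -0.215]
force: [1.2, -0.2, -0.4]
width: 51.3
gripper_force: 0.0
```

Request:
move_arm --plan '[[[-10,-50,30],[0,0,0],0.6],[[-10,-50,30],[0,0,0],0.6],[[0,-50,0],[0,0,0],0.6],[[0,0,0],[0,0,0],0.6],[[0,0,0],[0,0,0],0.6]]'

```text
clock: 29.0
eef_pos: [383.7, -421.5, 291.6]
tool_rot: [-3.14, 0.001, -0.215]
force: [0.1, 1.1, -0.3]
width: 51.0
gripper_force: 0.0
```

```bash
python3 look.py w12 45 w; python3 - <<'E'
from h import *
im=cams.get_image("top");cv2.imwrite("pics/top3.png",im)
for b in blobs(wood(im),"top",45,amin=200,amax=3000): 
    if -500<b[1][1]<300: print(*b)
s=cams.get_image("scene")
cv2.imwrite("pics/s3.png",cv2.resize(s[150:280,150:500],None,fx=2.25,fy=2.25,interpolation=cv2.INTER_CUBIC))
E
```

```text
[ 383.7 -421.5  291.6] [-1.799e+02  1.000e-01 -1.230e+01] w 51.0 F [ 0.1  1.1 -0.3] q7 -0.46 29.0
(141, 127, 93, 81) [ 405.9 -276.3] [97.2 91.9] 77.8 0.99
(512, 93, 118, 43) [ 375.8 -701.6] [141.   32.1] 70.5 0.68
(0, 83, 88, 125) [472.9 -97.6] [121.  102.9] 14.7 0.7
(584, 0, 56, 124) [ 419.8 -744.5] [133.4  55.1] 2.3 0.78
(286, 337, 49, 63) [17.4 31.3] [177.8 137.7] 1.0 0.78
(383, 225, 61, 27) [ 382.1 -263.2] [189.   55.8] 67.1 0.71
(221, 223, 27, 27) [397.  259.7] [77.3 78.4] 0.6 0.81
(320, 188, 43, 79) [424.5 -57.1] [102.  248.5] 75.1 0.62
(254, 130, 35, 34) [670.2 155.1] [104.4 104.3] 1.0 0.82
(419, 60, 56, 53) [ 867.9 -388.2] [171.2 174.4] 59.7 0.8
```

View pics/s3.png

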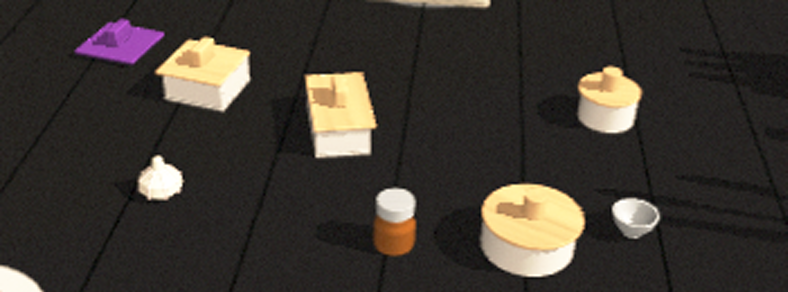

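The scene view shows all four lids seated flat on their own dishes. The measured lid centres are within about 4 mm of the dish centres, and the arm is clear.

```bash
python3 -c "
from cell import ctrl
print(ctrl.finish_job())"
```

```text
the job is handed in; nothing more can be done
None
```

All four lids are seated flat on their matching dishes, the dishes, garlic and jar look undisturbed, and the job is handed in at about 29 s on the robot clock; the hand-in returned no verdict.

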